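# Flip the status flags of the finished samples

## Task

The two samples in the brown dropper bottles are finished: on each of their two stands, push the flag up and over its pivot with the fingertips, without pinching it or forcing it, so that it lies flat on the far side with its green face up. Leave the flag of the green bottle lying red side up, and leave all bottles, the weighing bottle and the crucible standing where they are.

Things in the scene. Friction and masses are not known exactly. Their poses are not given: they have to be found in the camera images.
- stand_a: Fixed flag stand with a brown glass dropper bottle: grey base 110 (x) x 130 (y) x 12 mm, aluminium upright 52 mm wide. Origin: centre of the underside, on the table. x points away from the robot, y left, z up; yaw up to 0.25 rad. The flag's pivot axis is parallel to y, at x = 0, 180 mm up; the flag's middle is at y = 25 mm; the bottle stands at x = 12, y = -42 mm.
- pivot_a (a point): Middle of the flag's pivot axis on the stand with a brown glass dropper bottle (fixed; stand's axes). Two stop arms with rubber tops reach 24 mm from it to either side (x), 3 to 16 mm lower; farther out the space under the paddle is open down to the base.
- flag_a (a joint): Paddle turn, stand with a brown glass dropper bottle. 0: level towards the robot, red face (white bar) up; pi: level on the far side, green face (white dot) up. Plate 56 mm wide, 6 mm thick, reaching 12 to 82 mm from the axis, about 45 g. Turns freely, slightly damped, no spring: released before upright it falls back, past upright it falls over onto the far stop.
- flag_a_edge (a point): Middle of the free edge of the paddle on the stand with a brown glass dropper bottle, 82 mm from the pivot axis, at half thickness; moves with the paddle (at the start 82 mm from the pivot towards the robot, 180 mm above the table). Pushed end-on towards the pivot the paddle does not turn; it must be lifted from below at first.
- bottle_a: Loose brown dropper bottle with red rubber bulb, 38 mm diameter, 109 mm tall, about 85 g, standing on its stand's base to the right of the flag. Origin: centre of its underside; z up.
- stand_b: Fixed flag stand with a brown glass dropper bottle: grey base 110 (x) x 130 (y) x 12 mm, aluminium upright 52 mm wide. Origin: centre of the underside, on the table. x points away from the robot, y left, z up; yaw up to 0.25 rad. The flag's pivot axis is parallel to y, at x = 0, 180 mm up; the flag's middle is at y = 25 mm; the bottle stands at x = 12, y = -42 mm.
- pivot_b (a point): Middle of the flag's pivot axis on the stand with a brown glass dropper bottle (fixed; stand's axes). Two stop arms with rubber tops reach 24 mm from it to either side (x), 3 to 16 mm lower; farther out the space under the paddle is open down to the base.
- flag_b (a joint): Paddle turn, stand with a brown glass dropper bottle. 0: level towards the robot, red face (white bar) up; pi: level on the far side, green face (white dot) up. Plate 56 mm wide, 6 mm thick, reaching 12 to 82 mm from the axis, about 45 g. Turns freely, slightly damped, no spring: released before upright it falls back, past upright it falls over onto the far stop.
- flag_b_edge (a point): Middle of the free edge of the paddle on the stand with a brown glass dropper bottle, 82 mm from the pivot axis, at half thickness; moves with the paddle (at the start 82 mm from the pivot towards the robot, 180 mm above the table). Pushed end-on towards the pivot the paddle does not turn; it must be lifted from below at first.
- bottle_b: Loose brown dropper bottle with red rubber bulb, 38 mm diameter, 109 mm tall, about 85 g, standing on its stand's base to the right of the flag. Origin: centre of its underside; z up.
- stand_c: Fixed flag stand with a green glass dropper bottle: grey base 110 (x) x 130 (y) x 12 mm, aluminium upright 52 mm wide. Origin: centre of the underside, on the table. x points away from the robot, y left, z up; yaw up to 0.25 rad. The flag's pivot axis is parallel to y, at x = 0, 180 mm up; the flag's middle is at y = 25 mm; the bottle stands at x = 12, y = -42 mm.
- pivot_c (a point): Middle of the flag's pivot axis on the stand with a green glass dropper bottle (fixed; stand's axes). Two stop arms with rubber tops reach 24 mm from it to either side (x), 3 to 16 mm lower; farther out the space under the paddle is open down to the base.
- flag_c (a joint): Paddle turn, stand with a green glass dropper bottle. 0: level towards the robot, red face (white bar) up; pi: level on the far side, green face (white dot) up. Plate 56 mm wide, 6 mm thick, reaching 12 to 82 mm from the axis, about 45 g. Turns freely, slightly damped, no spring: released before upright it falls back, past upright it falls over onto the far stop.
- flag_c_edge (a point): Middle of the free edge of the paddle on the stand with a green glass dropper bottle, 82 mm from the pivot axis, at half thickness; moves with the paddle (at the start 82 mm from the pivot towards the robot, 180 mm above the table). Pushed end-on towards the pivot the paddle does not turn; it must be lifted from below at first.
- bottle_c: Loose green dropper bottle with red rubber bulb, 38 mm diameter, 109 mm tall, about 85 g, standing on its stand's base to the right of the flag. Origin: centre of its underside; z up.
- weigh: Loose clear glass weighing bottle with lid, 37 mm diameter, 71 mm tall, on the table behind the stands; a bystander. Origin: centre of its underside.
- crucible: Loose white porcelain crucible with lid, 45 mm diameter, 43 mm tall, on the table behind the stands; a bystander. Origin: centre of its underside.

How it is judged:
By the outcome, as a careful person would: the job done as asked, in the order asked, and still so for the second after the job is handed in, with the robot touching nothing.
It also fails if it takes over 51 s, if anything falls off the work surface, if the arm or the gripper's body presses on something with over 40 N, if the wrist force passes 120 N, or if a joint passes its speed limit or range.

## Robot

A 6-joint arm with a two-finger parallel gripper is mounted at the origin on a cart in front of the work surface, level with it; the furniture and walls round the work are solid. World frame = base frame: x ahead of the robot, y to its left, z up, the work surface at z = 0. Lengths are in mm, angles in rad, forces in N, time in s.
With the tool pointing down it reaches from about 275 to 875 mm from the base axis. Payload 12.5 kg.
Tool frame: the origin (TCP) lies midway between the tips of the shut fingers; the grasp point (between the pads) lies 19 mm behind it (grasp_offset is the distance from the TCP to the grasp point, in mm); y points along the fingers, x is the direction in which the jaws open and shut, and the axes are right-handed (so a half turn about y gives the same grasp; the last joint's range is limited). The gripper opens to 85 mm and grips with 20 to 120 N. Pads are 22 mm wide; open, the fingers measure 114 mm over their backs; the gripper's body (76 mm by 85 mm) begins 54 mm behind the grasp point. The pads swing forward as they close: fully open they stand 13 mm farther back than shut.
Start: joints at [-1.377, 0.351, 1.652, -0, 1.139, -0.085], TCP at [151.381, -528.742, 231.29] pointing down, gripper open.
Joint ranges: [-2.75, 2.75], [-0.79, 2.1], [0.01, 2.65], [-1.57, 4.71], [0.07, 3.14], [-2.87, 2.87]. Speed limits (rad/s): [2.22, 2.22, 2.79, 3.14, 3.14, 3.14].

## Interface

Orientations are given as a 3x3 rotation matrix whose columns are the frame's x, y, z axes.
In Python, from rig import * gives the robot as it stands.
- The arm moves only by the tool move_arm, never from a script. Its argument "targets" is one flat list of numbers, 7 for each row, row after row: the shift along the world's x, y, z in m, then the turn, a rotation vector about the world's x, y, z in rad, then the opening, from 0 (shut) to 1 (fully open). A call has 1 to 5 rows; each row is the pose to reach, as a shift and turn from the pose commanded when the call began; what a row does not reach only later rows make up. A row lasts 1/12 s, in which the tool goes at most 41.7 mm and 7.16 degrees, less where a joint would pass 70% of its speed; a pose out of reach is approached as far as the arm can. A call with a gripper value outside its range is refused whole. The fingers move at their own pace and stop on an object; "newtons" is the grip in N (left out, the last holds). Time passes only in rows, so rows that repeat a pose let the fingers close. It gives the time, the measured TCP pose, the force and the opening at its end, in the units of the state.
- read_state(): the state, without advancing time (a new reading comes with each control period).
- snapshot(name): name is "side" or "top"; returns the picture (384x512x3 uint8, red, green, blue); there is no depth.
- camera_model(name): a dict with "vfov" (degrees; the focal length in pixels is half the picture's height over the tangent of half this angle, whatever the lens; pixels are square), "cx", "cy" (the principal point, pixels), "distortion" ([k1, k2, p1, p2, k3] as OpenCV has them; the pictures are not rectified), "view" (4x4, takes a point from world to camera coordinates). Camera axes: x right, y up, looking along -z (the intrinsics and any distortion apply to the point x, -y, -z); pixel columns grow to the right and rows downward; lengths in mm; the calibration is good to about 2 mm. A picture is of the moment at which its call begins. camera_model takes no time and is no camera call.
- sign_off(): hands the job in, once; it reports no verdict.
The state is a dict: "time": time; "joint_positions": joint angles; "qd": joint speeds; "joint_efforts": joint torques, N m; "ee_pos": TCP position; "ee_rot": TCP orientation; "wrist_force": force on the tool from outside, world axes, zero at the start; "torque": the same for the moment, N m; "width": finger opening in mm.
Only numpy, scipy, OpenCV 4.12 (cv2) and the standard library are available. Lean on these libraries where they do the work, as an engineer would, in place of code of your own. Each camera call takes 0.05 s, during which the arm holds its last target. There are 200 camera calls.

## Working session

There is one attempt and no reset: what is moved stays moved. The work goes in short steps, Python scripts to look and compute and a tool call to move; the robot and the scene stay as the last step left them, time stands still between calls to the robot, and variables do not carry over. Pictures are saved under pics/ and viewed, about 8 in all and at most 12, crops included, and the job is handed in when it is done.

Besides the shell and the picture viewer there is one more tool, called after "Request:" as name(argument=value, ...) on one line, values as JSON. move_arm: Moves the arm, as the interface text tells. Its arguments: {"type":"object","properties":{"targets":{"type":"array","items":{"type":"number"}},"newtons":{"type":"number"}},"required":["targets"]}

```bash
mkdir -p pics; python3 - <<'E'
from rig import *
import cv2
for n in ("top","side"):
    im=snapshot(n); cv2.imwrite(f"pics/{n}0.png",im[:,:,::-1]); print(n,camera_model(n))
s=read_state();print(s["time"],s["ee_pos"],s["ee_rot"],s["width"])
E
```

```text
top {'vfov': 45.8525074030738, 'cx': 248.08335303916533, 'cy': 192.69495530610175, 'distortion': array([-0.09595019,  0.        ,  0.        ,  0.        ,  0.        ]), 'view': array([[ 1.04599688e-01, -9.94504647e-01, -4.40600290e-03,
        -7.74318174e+00],
       [ 9.69918753e-01,  1.01032601e-01,  2.21472406e-01,
        -6.54375077e+02],
       [-2.19810187e-01, -2.74394095e-02,  9.75156685e-01,
        -9.39862452e+02],
       [ 0.00000000e+00,  0.00000000e+00,  0.00000000e+00,
         1.00000000e+00]])}
side {'vfov': 53.43083403858223, 'cx': 252.98493336552258, 'cy': 188.64437066494943, 'distortion': array([0.00678015, 0.        , 0.        , 0.        , 0.        ]), 'view': array([[-8.33231545e-01, -5.52741183e-01,  1.42259433e-02,
         5.58120943e+02],
       [ 2.83070949e-01, -4.04332595e-01,  8.69704542e-01,
        -2.54706435e+02],
       [-4.74969505e-01,  7.28692210e-01,  4.93367644e-01,
        -6.53126872e+02],
       [ 0.00000000e+00,  0.00000000e+00,  0.00000000e+00,
         1.00000000e+00]])}
0.1 [ 151.3092952  -528.48205717  230.82410459] [[ 2.75185760e-01 -2.21836645e-04  9.61391049e-01]
 [-9.61390535e-01  9.95827391e-04  2.75185842e-01]
 [-1.01842584e-03 -9.99999480e-01  6.07658656e-05]] 85.32444998423023
```

View pics/top0.png

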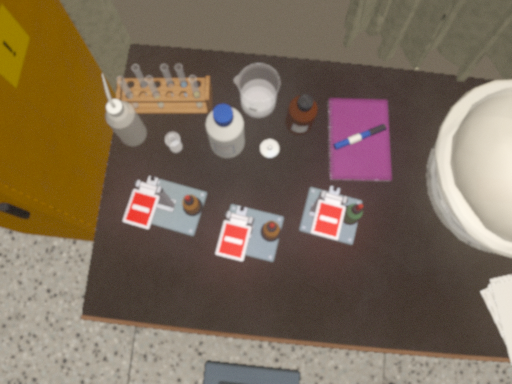

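View pics/side0.png

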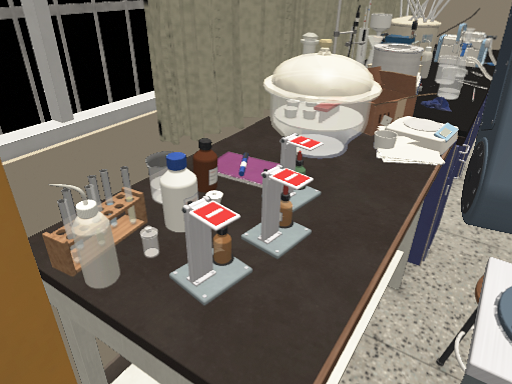

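The top view shows red flags at px (141,209), (234,240) and (327,220). The first two have brown bottles at (191,204) and (271,230); the right one has the green bottle at (354,212). I'll measure the flags in their z=183 plane.

```bash
cat > h.py <<'E'
from rig import *
import cv2, numpy as np
def ray(n,px,z):
    c=camera_model(n);f=192/np.tan(np.radians(c["vfov"]/2));K=np.array([[f,0,c["cx"]],[0,f,c["cy"]],[0,0,1.]])
    u=cv2.undistortPoints(np.float32(px).reshape(-1,1,2),K,c["distortion"]).reshape(-1,2)
    V=c["view"];R=V[:3,:3];o=-R.T@V[:3,3]
    d=np.c_[u[:,0],-u[:,1],-np.ones(len(u))]@R
    return o+d*((z-o[2])/d[:,2])[:,None]
def proj(n,P):
    c=camera_model(n);f=192/np.tan(np.radians(c["vfov"]/2));K=np.array([[f,0,c["cx"]],[0,f,c["cy"]],[0,0,1.]])
    V=c["view"];q=np.atleast_2d(P)@V[:3,:3].T+V[:3,3];q=q*[1,-1,-1]
    return cv2.projectPoints(q,np.zeros(3),np.zeros(3),K,c["distortion"])[0].reshape(-1,2)
def blobs(im,m,amin=150):
    cs,_=cv2.findContours(m.astype(np.uint8),cv2.RETR_EXTERNAL,cv2.CHAIN_APPROX_NONE)
    return [cv2.convexHull(c).reshape(-1,2) for c in cs if cv2.contourArea(c)>amin]
E
python3 - <<'E'
from h import *
im=cv2.imread("pics/top0.png").astype(int);b,g,r=im[...,0],im[...,1],im[...,2]
m=(r>170)&(g<90)&(b<90)
for h in blobs(im,m):
    P=ray("top",h,183)[:,:2].astype(np.float32)
    (c,s,a)=cv2.minAreaRect(P);bx=cv2.boxPoints((c,s,a))
    e=[bx[1]-bx[0],bx[2]-bx[1]]; d=max(e,key=np.linalg.norm); d=d if d[0]>0 else -d
    yaw=np.arctan2(d[1],d[0]); u=np.array([np.cos(yaw),np.sin(yaw)]);c=np.array(c)
    v=np.array([-u[1],u[0]])
    piv=c+47*u; st=piv-25*v; bot=st+12*u-42*v
    print("flag c",c.round(),"size",np.round(s),"yaw",yaw.round(3),"pivot",piv.round(),"stand",st.round(),"bottle px pred",proj("top",[*bot,121]).round())
E
```

```text
flag c [557. 269.] size [38. 20.] yaw 1.394 pivot [565. 316.] stand [590. 311.] bottle px pred [[129. 184.]]
flag c [590. 263.] size [39. 19.] yaw 1.399 pivot [598. 309.] stand [623. 305.] bottle px pred [[134. 170.]]
```

Request:
move_arm(targets=[0, 0.02, 0.03, 0, -0.12, 0, 0, 0.02, 0.04, 0.06, 0, -0.24, 0, 0, 0.03, 0.06, 0.08, 0, -0.36, 0, 0, 0.04, 0.08, 0.1, 0, -0.48, 0, 0, 0.05, 0.1, 0.12, 0, -0.6, 0, 0])

```text
time: 0.52
ee_pos: [201.9, -428.0, 352.9]
ee_rot: [[0.226, 0.57, 0.79], [-0.961, -0.002, 0.276], [0.159, -0.822, 0.547]]
wrist_force: [-0.3, 0.0, 0.2]
width: 25.9
```

```bash
python3 - <<'E'
from h import *
im=cv2.imread("pics/top0.png").astype(int);b,g,r=im[...,0],im[...,1],im[...,2]
m=((r>150)&(g<110)&(b<110)&(r-g>80)).astype(np.uint8)
m=cv2.morphologyEx(m,cv2.MORPH_CLOSE,np.ones((7,7),np.uint8))
for h in blobs(im,m):
    P=ray("top",h,183)[:,:2].astype(np.float32)
    (c,s,a)=cv2.minAreaRect(P);bx=cv2.boxPoints((c,s,a))
    e=[bx[1]-bx[0],bx[2]-bx[1]]; d=max(e,key=lambda v:abs(v[0])); d=d if d[0]>0 else -d
    yaw=np.arctan2(d[1],d[0]); u=np.array([np.cos(yaw),np.sin(yaw)]);c=np.array(c)
    v=np.array([-u[1],u[0]])
    piv=c+47*u; st=piv-25*v; bot=st+12*u-42*v
    print("flag c",c.round(),"size",np.round(s),"yaw",yaw.round(3),"pivot",piv.round(),"stand",st.round(),"bottle px pred",proj("top",[*bot,121]).round(),
     "pivot side px",proj("side",[*piv,180]).round())
s=read_state();print(s["joint_positions"].round(3) if hasattr(s["joint_positions"],'round') else s["joint_positions"])
E
```

```text
flag c [530.  77.] size [39. 53.] yaw -0.139 pivot [577.  70.] stand [573.  46.] bottle px pred [[272. 224.]] pivot side px [[273. 171.]]
flag c [ 590. -104.] size [39. 53.] yaw -0.167 pivot [ 637. -112.] stand [ 632. -137.] bottle px pred [[360. 206.]] pivot side px [[290. 137.]]
flag c [573. 266.] size [40. 55.] yaw -0.174 pivot [620. 258.] stand [615. 234.] bottle px pred [[186. 196.]] pivot side px [[197. 204.]]
[-1.56   0.051  1.836  0.631  1.305 -0.456]
```

```bash
cat >> h.py <<'E'
from scipy.spatial.transform import Rotation as Ro
def rotto(az,tilt=0):
    s=read_state();R=np.array(s["ee_rot"])
    a=np.radians(az);x=np.array([np.sin(a),-np.cos(a),0]);y=np.array([np.cos(a),np.sin(a),0])
    T=np.c_[x,y,[0,0,1]]
    return (Ro.from_matrix(T)*Ro.from_matrix(R).inv()).as_rotvec()
E
python3 -c "
from h import *
w=rotto(45);print(w,np.linalg.norm(w))"
```

```text
[ 0.61519035 -0.79846139  0.58570485] 1.165782961943443
```

Request:
move_arm(targets=[0.015, 0.035, -0.008, 0.0615, -0.08, 0.0586, 0, 0.03, 0.07, -0.016, 0.123, -0.16, 0.117, 0, 0.045, 0.105, -0.024, 0.1845, -0.24, 0.176, 0, 0.06, 0.14, -0.032, 0.246, -0.32, 0.234, 0, 0.075, 0.175, -0.04, 0.3075, -0.4, 0.293, 0])

```text
time: 0.93
ee_pos: [276.7, -252.4, 311.5]
ee_rot: [[0.472, 0.774, 0.421], [-0.881, 0.411, 0.234], [0.008, -0.481, 0.876]]
wrist_force: [-0.0, -0.7, -0.6]
width: 0.1
```

Request:
move_arm(targets=[0.015, 0.035, -0.008, 0.0615, -0.08, 0.0586, 0, 0.03, 0.07, -0.016, 0.123, -0.16, 0.117, 0, 0.045, 0.105, -0.024, 0.1845, -0.24, 0.176, 0, 0.06, 0.14, -0.032, 0.246, -0.32, 0.234, 0, 0.075, 0.175, -0.04, 0.3075, -0.4, 0.293, 0])

```text
time: 1.35
ee_pos: [351.7, -77.7, 271.2]
ee_rot: [[0.709, 0.705, -0.0], [-0.705, 0.709, 0.001], [0.001, -0.001, 1.0]]
wrist_force: [1.1, -0.9, 0.0]
width: -0.2
```

```bash
python3 -c "
from h import *
print(rotto(45),read_state()['joint_positions'])"
```

```text
[ 1.05009124e-03  9.76673246e-05 -2.85146025e-03] [-1.16441122  0.44130682  2.37582792  1.20690242  1.68923289 -1.26909423]
```

Request:
move_arm(targets=[0.018, 0.016, -0.025, 0, 0, 0, 0, 0.036, 0.032, -0.05, 0, 0, 0, 0, 0.054, 0.048, -0.075, 0, 0, 0, 0, 0.072, 0.064, -0.1, 0, 0, 0, 0, 0.088, 0.081, -0.123, 0, 0, 0, 0])

```text
time: 1.77
ee_pos: [440.2, 3.1, 146.4]
ee_rot: [[0.709, 0.705, 0.004], [-0.705, 0.709, 0.003], [-0.001, -0.005, 1.0]]
wrist_force: [0.2, -1.1, -0.1]
width: -0.3
```

Request:
move_arm(targets=[0.017, 0.017, 0, 0, 0, 0, 0, 0.034, 0.034, 0, 0, 0, 0, 0, 0.051, 0.051, 0, 0, 0, 0, 0, 0.068, 0.068, 0, 0, 0, 0, 0, 0.084, 0.084, 0, 0, 0, 0, 0])

```text
time: 2.18
ee_pos: [524.2, 87.5, 148.1]
ee_rot: [[0.71, 0.705, 0.004], [-0.705, 0.71, 0.002], [-0.001, -0.004, 1.0]]
wrist_force: [0.1, -0.8, -1.1]
width: -0.0
```

```bash
python3 -c "
from h import *
a=np.hstack([snapshot('top')[130:290,170:370],snapshot('side')[100:260,200:400]]);cv2.imwrite('pics/c1.png',cv2.resize(a[:,:,::-1],None,fx=2,fy=2))
s=read_state();print(s['ee_pos'],s['joint_positions'],s['wrist_force'])"
```

```text
[524.22478372  88.46031335 148.31124044] [-0.42002979  0.82629249  2.24254643  1.92831919  1.54156421 -1.50342553] [-0.71164296 -0.51020091  0.1409057 ]
```

View pics/c1.png

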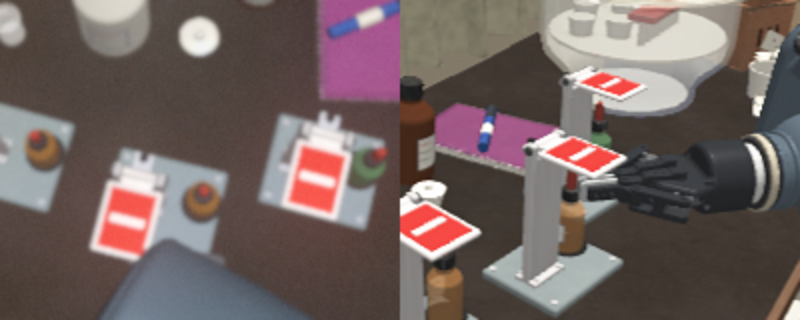

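The side view shows the shut fingertips under the middle paddle, at about crop px (585,185), clear of the bottle. I'll lift now.

Request:
move_arm(targets=[-0.001, 0, 0.012, 0, 0, 0, 0, -0.003, 0, 0.024, 0, 0, 0, 0, -0.003, 0, 0.035, 0, 0, 0, 0, -0.003, 0, 0.046, 0, 0, 0, 0, 0, 0, 0.056, 0, 0, 0, 0])

```text
time: 2.7
ee_pos: [522.8, 85.8, 204.5]
ee_rot: [[0.709, 0.705, 0.004], [-0.705, 0.709, 0.003], [-0.001, -0.005, 1.0]]
wrist_force: [-0.2, 0.5, -1.1]
width: -0.2
```

Request:
move_arm(targets=[0.005, -0.001, 0.009, 0, 0, 0, 0, 0.012, -0.002, 0.018, 0, 0, 0, 0, 0.02, -0.003, 0.024, 0, 0, 0, 0, 0.029, -0.004, 0.03, 0, 0, 0, 0, 0.038, -0.005, 0.034, 0, 0, 0, 0])

```text
time: 3.12
ee_pos: [561.5, 80.6, 238.6]
ee_rot: [[0.709, 0.705, 0.003], [-0.705, 0.709, 0.003], [-0.0, -0.004, 1.0]]
wrist_force: [0.2, -0.5, -1.3]
width: -0.3
```

```bash
python3 -c "
from h import *
a=snapshot('side')[80:260,180:440];cv2.imwrite('pics/c2.png',cv2.resize(a[:,:,::-1],None,fx=2,fy=2))
s=read_state();print(s['ee_pos'],s['wrist_force'])"
```

```text
[563.06677006  80.21165294 239.37130645] [ 0.65264619 -0.6616412   1.26411365]
```

View pics/c2.png

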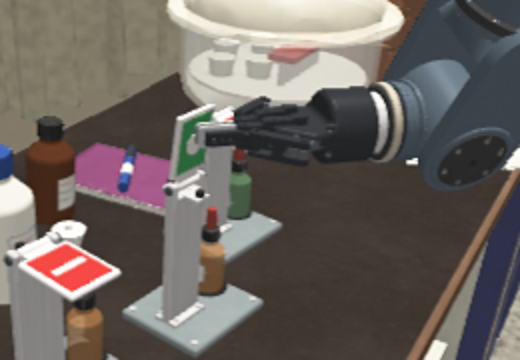

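The flag stands upright with its green face towards the fingers. I'll push it past the pivot, then back off.

Request:
move_arm(targets=[0.007, -0.001, 0.002, 0, 0, 0, 0, 0.014, -0.002, 0.003, 0, 0, 0, 0, 0.021, -0.003, 0.003, 0, 0, 0, 0, 0.028, -0.004, 0.001, 0, 0, 0, 0, 0.033, -0.005, 0, 0, 0, 0, 0])

```text
time: 3.58
ee_pos: [595.1, 76.1, 237.8]
ee_rot: [[0.709, 0.705, 0.003], [-0.705, 0.709, 0.003], [-0.001, -0.004, 1.0]]
wrist_force: [-0.0, 0.3, -0.1]
width: -0.2
```

Request:
move_arm(targets=[-0.02, -0.02, 0.02, 0, 0, 0, 0, -0.045, -0.045, 0.04, 0, 0, 0, 0, -0.07, -0.07, 0.05, 0, 0, 0, 0, -0.095, -0.095, 0.05, 0, 0, 0, 0, -0.12, -0.1, 0.05, 0, 0, 0, 0])

```text
time: 4.0
ee_pos: [474.0, -26.4, 288.8]
ee_rot: [[0.708, 0.706, 0.001], [-0.706, 0.708, 0.004], [0.002, -0.004, 1.0]]
wrist_force: [0.8, -0.0, 0.1]
width: 0.3
```

```bash
python3 -c "
from h import *
a=np.hstack([snapshot('top')[130:290,100:370],snapshot('side')[100:260,150:400]]);cv2.imwrite('pics/c3.png',cv2.resize(a[:,:,::-1],None,fx=1.5,fy=1.5))
s=read_state();print(s['ee_pos'],s['wrist_force'],rotto(45))
# left stand insert point
u=np.array([np.cos(-.174),np.sin(-.174)]);v=np.array([-u[1],u[0]]);print(np.array([620,258])-55*u+10*v)"
```

```text
[472.84780261 -25.04666027 288.08303725] [ 0.36940063 -0.50745247  0.1394205 ] [ 0.00158883 -0.00425339 -0.00032561]
[567.56172474 277.37078438]
```

View pics/c3.png

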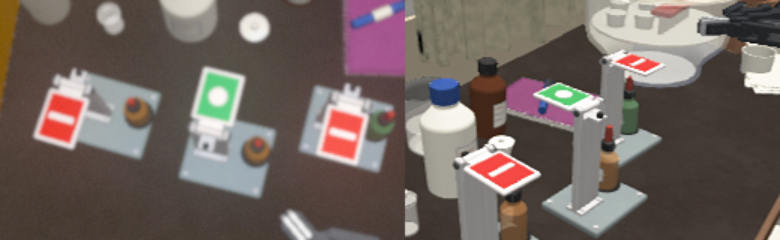

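The middle flag now lies flat on the far side, green with its dot up (crop px 218,97), and its bottle is still standing. Next is the left stand.

Request:
move_arm(targets=[-0.008, 0.027, -0.008, 0, 0, 0, 0, -0.016, 0.054, -0.016, 0, 0, 0, 0, -0.024, 0.081, -0.024, 0, 0, 0, 0, -0.03, 0.108, -0.032, 0, 0, 0, 0, -0.034, 0.136, -0.04, 0, 0, 0, 0])

```text
time: 4.52
ee_pos: [440.3, 113.2, 247.6]
ee_rot: [[0.709, 0.705, 0.004], [-0.705, 0.709, 0.003], [-0.0, -0.005, 1.0]]
wrist_force: [2.4, 0.1, -0.6]
width: 0.3
```

Request:
move_arm(targets=[0.009, 0.017, -0.02, 0, 0, 0, 0, 0.018, 0.034, -0.04, 0, 0, 0, 0, 0.027, 0.051, -0.06, 0, 0, 0, 0, 0.036, 0.068, -0.08, 0, 0, 0, 0, 0.042, 0.082, -0.101, 0, 0, 0, 0])

```text
time: 4.93
ee_pos: [483.1, 196.0, 145.6]
ee_rot: [[0.71, 0.704, 0.003], [-0.704, 0.71, 0.003], [0.0, -0.005, 1.0]]
wrist_force: [1.5, -0.9, 0.7]
width: 0.1
```

```bash
python3 -c "
from h import *
s=read_state();print(s['ee_pos'],s['joint_positions'],s['wrist_force'],rotto(45))"
```

```text
[483.11448199 195.96687045 145.59828427] [-0.13084097  0.84979184  2.365907    2.22009973  1.6111074  -1.62988902] [ 1.46686963 -0.9133988   0.72203473] [ 0.00327765 -0.00314269 -0.0041981 ]
```

Request:
move_arm(targets=[0.017, 0.017, 0, 0, 0, 0, 0, 0.034, 0.034, 0, 0, 0, 0, 0, 0.051, 0.049, 0, 0, 0, 0, 0, 0.068, 0.065, 0.002, 0, 0, 0, 0, 0.084, 0.081, 0.002, 0, 0, 0, 0])

```text
time: 5.35
ee_pos: [567.4, 277.1, 149.1]
ee_rot: [[0.71, 0.704, 0.003], [-0.704, 0.71, 0.002], [-0.001, -0.004, 1.0]]
wrist_force: [0.2, -1.3, -0.8]
width: -0.0
```

Request:
move_arm(targets=[-0.001, 0, 0.012, 0, 0, 0, 0, -0.003, 0, 0.024, 0, 0, 0, 0, -0.003, 0, 0.035, 0, 0, 0, 0, -0.003, 0, 0.046, 0, 0, 0, 0, 0, 0, 0.056, 0, 0, 0, 0])

```text
time: 5.77
ee_pos: [566.2, 276.1, 205.2]
ee_rot: [[0.71, 0.704, 0.004], [-0.704, 0.71, 0.003], [-0.001, -0.005, 1.0]]
wrist_force: [-0.7, -0.3, -0.1]
width: -0.0
```

Request:
move_arm(targets=[0.005, -0.001, 0.009, 0, 0, 0, 0, 0.012, -0.002, 0.018, 0, 0, 0, 0, 0.02, -0.003, 0.024, 0, 0, 0, 0, 0.029, -0.004, 0.03, 0, 0, 0, 0, 0.038, -0.006, 0.034, 0, 0, 0, 0])

```text
time: 6.18
ee_pos: [605.5, 269.2, 240.0]
ee_rot: [[0.709, 0.705, 0.003], [-0.705, 0.709, 0.002], [-0.0, -0.004, 1.0]]
wrist_force: [0.3, -0.5, -0.8]
width: 0.1
```

```bash
python3 -c "
from h import *
a=snapshot('side')[100:300,100:400];cv2.imwrite('pics/c4.png',cv2.resize(a[:,:,::-1],None,fx=2,fy=2))
s=read_state();print(s['ee_pos'],s['wrist_force'])"
```

```text
[607.08716588 268.73144625 241.04818131] [ 1.88887412 -0.1923089   1.19239933]
```

View pics/c4.png

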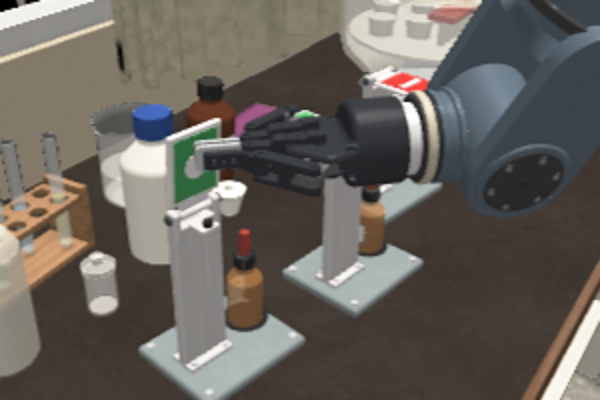

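The left flag is upright, with the fingertip on its green face. Same push and retreat.

Request:
move_arm(targets=[0.007, -0.001, 0.002, 0, 0, 0, 0, 0.014, -0.002, 0.003, 0, 0, 0, 0, 0.021, -0.003, 0.003, 0, 0, 0, 0, 0.028, -0.005, 0.001, 0, 0, 0, 0, 0.033, -0.006, 0, 0, 0, 0, 0])

```text
time: 6.65
ee_pos: [638.2, 263.0, 238.8]
ee_rot: [[0.709, 0.705, 0.003], [-0.705, 0.709, 0.003], [-0.001, -0.004, 1.0]]
wrist_force: [0.8, -0.4, 0.2]
width: -0.2
```

Request:
move_arm(targets=[-0.02, -0.02, 0.02, 0, 0, 0, 0, -0.045, -0.045, 0.04, 0, 0, 0, 0, -0.07, -0.07, 0.05, 0, 0, 0, 0, -0.095, -0.09, 0.05, 0, 0, 0, 0, -0.12, -0.1, 0.05, 0, 0, 0, 0])

```text
time: 7.07
ee_pos: [516.7, 161.7, 289.9]
ee_rot: [[0.709, 0.706, 0.002], [-0.706, 0.709, 0.003], [0.0, -0.003, 1.0]]
wrist_force: [0.6, -0.2, -0.6]
width: 0.0
```

Request:
move_arm(targets=[-0.03, -0.02, 0.01, 0, 0, 0, 0, -0.06, -0.04, 0.01, 0, 0, 0, 0, -0.09, -0.06, 0.01, 0, 0, 0, 0, -0.09, -0.06, 0.01, 0, 0, 0, 0, -0.09, -0.06, 0.01, 0, 0, 0, 0])

```text
time: 7.48
ee_pos: [427.7, 101.3, 299.3]
ee_rot: [[0.706, 0.708, 0.004], [-0.708, 0.706, 0.002], [-0.001, -0.004, 1.0]]
wrist_force: [-0.4, -0.1, -0.0]
width: -0.3
```

```bash
python3 -c "
from h import *
a=np.hstack([snapshot('top')[110:290,100:370],snapshot('side')[100:280,130:400]]);cv2.imwrite('pics/c5.png',cv2.resize(a[:,:,::-1],None,fx=1.45,fy=1.45))
s=read_state();print(s['time'],s['ee_pos'],s['wrist_force'])"
```

```text
7.5833 [428.06809744 103.05256902 299.27914008] [ 0.34061261  1.01837354 -0.16805459]
```

View pics/c5.png

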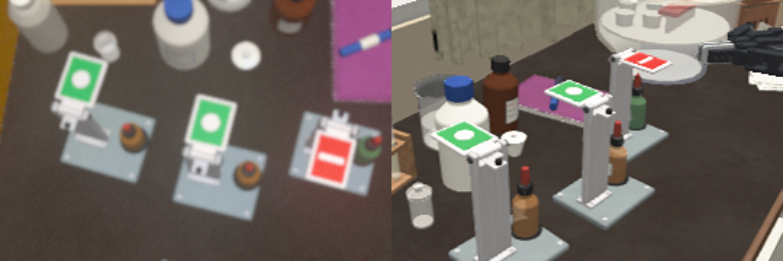

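Both brown-bottle flags lie green side up (crop px 81,80 and 211,123), and the green-bottle flag is still red (332,157). All the bottles, the weighing bottle and the crucible are standing, and the arm is clear.

```bash
python3 -c "
from rig import *
print(sign_off())"
```

```text
the job is handed in; nothing more can be done
None
```

Both brown-bottle flags are turned over and lie flat on the far side, green face up. I lifted each from below with shut fingertips and pushed it past upright; the wrist-force readings I took stayed under about 3 N.

The last top and side pictures show:
- **Green bottle's flag:** still red side up.
- **Loose items:** all bottles, the weighing bottle and the crucible are standing in place, judged by eye rather than measured.
- **Arm:** clear of everything.

I handed the job in at 7.6 s on the robot's clock. No check failed or disagreed.

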